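Press-test the empty crate cell and stand the thread spool in it

ROBOT

A 7-joint arm with a two-finger parallel gripper is mounted at the origin on a cart in front of the work surface, level with it; the furniture and walls round the work are solid. World frame = base frame: x ahead of the robot, y to its left, z up, the work surface at z = 0. Lengths are in m, angles in rad, forces in N, time in s.
With the tool pointing down it reaches from about 0.425 to 0.8 m from the base axis. Payload 8.3 kg.
Tool frame: the origin (TCP) lies between the finger pads; the fingertips stand 22 mm ahead of it and the grasp point (between the pads) lies 3 mm ahead of it (ctrl.tcp_to_tips is the distance from the TCP to the fingertips, in m); z points along the fingers, y is the line along which they close (so a half turn about z gives the same grasp; the last joint's range is limited). The gripper opens to 85 mm and grips with 20 to 120 N. Pads are 22 mm wide; open, the fingers measure 114 mm over their backs; the gripper's body (76 mm by 85 mm) begins 54 mm behind the grasp point. The pads swing forward as they close: fully open they stand 13 mm farther back than shut.
Start: joints at [1.283, 0.383, 0.016, 1.37, -0.006, 1.388, -0.046], TCP at [0.139, -0.609, 0.253] pointing down, gripper open.
Joint ranges: [-2.95, 2.95], [-0.25, 2.06], [-1.52, 1.56], [0.18, 2.33], [-1.44, 4.58], [0.02, 2.06], [-3.01, 3.01]. Speed limits (rad/s): [2.39, 2.39, 3.01, 3.01, 3.14, 3.14, 3.14].

INTERFACE

Orientations are given as a unit quaternion [w, x, y, z].
In Python, from bench import ctrl gives the robot as it stands. The module is installed in compiled form; this text tells all that it offers. Calls block until the motion is done:
- ctrl.move_pose(position, orientation): joint-space move of the TCP to a pose.
- ctrl.move_linear(position, rot=None, speed=0.15, guard=None): straight line of the TCP; rot=None keeps the orientation; speed is the mean speed in m/s. With guard (N) it stops when the force on the tool has changed by that much, and returns True; else False.
- ctrl.movej(angles): joint-space move.
- ctrl.move_gripper(opening): finger opening in m; the grip force is fixed at half the most; returns when the fingers have stopped.
- ctrl.wait(seconds).
- ctrl.inverse_kinematics(position, orientation): joint angles nearest the present ones, or None.
- ctrl.get_state(): the state.
- ctrl.get_image(name): name is "scene" or "top" or "wrist"; returns the picture (420x560x3 uint8, red, green, blue); there is no depth.
- ctrl.get_calibration(name): a dict with "fx", "fy", "cx", "cy" (pixels), "xyz" and "orientation" of the camera in the world. Camera axes: x right, y up, looking along -z (the intrinsics and any distortion apply to the point x, -y, -z); pixel columns grow to the right and rows downward; lengths in m; the calibration is good to about 2 mm. The wrist camera is an equidistant fisheye: a pixel r from the principal point sees the ray r / f radians off the axis. A picture is of the moment at which its call begins: read the wrist's pose just before it. get_calibration takes no time and is no camera call; for the wrist camera it gives the pose at the moment of the call.
A pose or a line that the arm cannot do raises ctrl.PlanningError and nothing moves.
- ctrl.finish_job(): hands the job in; it is judged then, once.
Trained networks look in the newest picture that a camera, given by its name, has taken for a name from the list of things; names that differ only in an ending like _2 or _b are one class to them, and where a whole thing is asked for, a point or a joint stands for the part that bears it (a point fixed in the world has none). Each returns a list of dicts, best first, with "confidence" (0 to 1); they miss things now and then, are a little off and sometimes report something else, mostly with a low value. They report only what shows in the picture. A call takes as long as a camera call. They do not tell look-alikes from the thing itself.
- ctrl.search_frame(camera, thing): "location" ([x, y, z] in m, in the coordinates of the camera as it stood for that picture, good to about 4 mm: the middle of the surface that is visible of it).
- ctrl.outline_of(camera, thing): "region" (420x560 bool, what is visible of it).
The state is a dict: "clock": time; "joint_positions": joint angles; "joint_vel": joint speeds; "joint_torque": joint torques, N m; "tcp_pos": TCP position; "tool_rot": TCP orientation; "ft_force": force on the tool from outside, world axes, zero at the start; "moment": the same for the moment, N m; "grip_width": finger opening in m; "grip_force": force on a finger pad.
Only numpy, scipy, OpenCV 4.12 (cv2) and the standard library are available. Lean on these libraries where they do the work, as an engineer would, in place of code of your own. Each camera call takes 0.05 s, during which the arm holds its last target. There are 200 camera calls.

TASK

The blue parts crate has three cells under white sliding covers; the covers over the two full cells stand up at the rim, and the cover that has sunk below the rim has nothing under it. First press that sunken cover down with the fingers until it stops on the cell's bottom, to make sure that the cell is empty, and only then pick up the spool of red thread and stand it upright in the middle of that cell. Do not press the covers of the full cells.

Things in the scene. Friction and masses are not known exactly. Their poses are not given: they have to be found in the camera images.
- spool_mid (a point): Loose wooden spool wound with red thread, a cylinder 38 mm across and 50 mm tall, about 60 g, standing upright on the bench. This point is its centre, 25 mm above its underside; z is its axis. Grip it by its upper half, because the cell it goes into is 19 mm deep.
- cover_a (a point): Middle of the upper face of one of the three white covers, 79 mm square and 4 mm thick, that slide straight down in the cells of the blue crate; z up, x and y along the cell walls. The cells change places from run to run. A full cell's cover stands at z = 28 mm; the empty cell's starts at z = 14 to 17 mm, goes down when pressed with 2 to 4 N and stops at z = 7 mm.
- cover_b (a point): Middle of the upper face of another of the three covers, with axes as for cover_a. The crate is fixed on the bench, 92 x 262 mm over its walls, its rim at z = 26 mm, with three square cells 80 mm wide in a row, 85 mm from middle to middle. The cells' inner walls are orange; they show only above the sunken cover.
- cover_c (a point): Middle of the upper face of another of the three covers, with axes as for cover_a. The cover of the empty cell stays where it is left when pressed down, and carries the spool; those of the two full cells yield at most 6 mm against a stiff spring.
Mind the look-alikes: they are no part of the job. Leave any turquoise look-alike of the part that bears spool_mid alone.

How it is judged:
On the way, in this order (a step that is already met when the one before it is completed fails the run):
1. the sunken cover is pressed down to the cell's bottom while the spool still stands where it was (height (world z) of cover_a below 0.0095 m and distance of spool_mid from where it was at the start of the episode below 0.02 m), for 0.1 s.
2. the spool is lifted off the bench (height (world z) of spool_mid above 0.05 m), for 0.1 s.
At the end, for the whole second after the job is handed in: The empty cell's cover lies on the cell's bottom (upper face at most 9.5 mm above the bench) and the spool stands on it, upright within 10 degrees, its axis within 20 mm of the middle of the cover, released and at rest (height (world z) of cover_a below 0.0095 m and horizontal distance between spool_mid and cover_a below 0.02 m and z of spool_mid in the frame of cover_a between 0.021 and 0.029 m and angle between spool_mid's own z axis and vertical below 0.17 rad and linear speed of spool below 0.02 m/s); the robot touches nothing.
It fails at once if the cover of a full cell is pressed down by more than 4 mm (distance of any of cover_b, cover_c from where it was at the start of the episode above 0.004 m).
It also fails if it takes over 45 s, if anything falls off the work surface, if the arm or the gripper's body presses on something with over 40 N, if the wrist force passes 120 N, or if a joint passes its speed limit or range.

## Working session

There is one attempt and no reset: what is moved stays moved. The work goes in short steps, each a Python script; the robot and the scene stay as the last script left them, time stands still between calls to the robot, and variables do not carry over. Pictures are saved under pics/ and viewed, at most 10 in all, crops included, and the job is handed in when it is done.

```bash
mkdir -p pics; cat > h.py <<'E'
import numpy as np, cv2
from scipy.spatial.transform import Rotation as R
from bench import ctrl
def cam(n):
    c=ctrl.get_calibration(n); q=c["orientation"]; return c,R.from_quat([q[1],q[2],q[3],q[0]]).as_matrix(),np.array(c["xyz"])
def ray_plane(n,u,v,z):   # pinhole
    c,M,t=cam(n); d=M@np.array([(u-c["cx"])/c["fx"],-(v-c["cy"])/c["fy"],-1]); return t+d*(z-t[2])/d[2]
def proj(n,p):
    c,M,t=cam(n); q=M.T@(np.array(p)-t); return c["cx"]-c["fx"]*q[0]/q[2], c["cy"]+c["fy"]*q[1]/q[2]
def save(n,f):
    im=ctrl.get_image(n); cv2.imwrite("pics/"+f,im[:,:,::-1]); return im
E
python3 - <<'E'
from h import *
a=save("scene","a.png"); b=save("top","b.png"); cv2.imwrite("pics/ab.png",cv2.resize(np.hstack([a,b])[:,:,::-1],(800,300)))
print(ctrl.get_calibration("top"),ctrl.get_calibration("scene"),ctrl.get_state())
for n in("scene","top"):
  c,M,t=cam(n)
  for th in("spool_mid","cover_a"):
    for r in ctrl.search_frame(n,th): print(n,th,round(r["confidence"],2),(t+M@np.array(r["location"])).round(3))
    for r in ctrl.outline_of(n,th):
      m=r["region"]; ys,xs=np.nonzero(m); print("  outl",round(r["confidence"],2),m.sum(),xs.mean().round(1),ys.mean().round(1),xs.min(),xs.max(),ys.min(),ys.max(),(a if n=="scene" else b)[m].mean(0).round())
E
```

```text
{'fx': 481.2190749002581, 'fy': 481.2190749002581, 'cx': 278.20723360468406, 'cy': 216.90933962626093, 'xyz': array([ 0.27325806, -0.02636788,  1.07842219]), 'orientation': array([ 0.70436543,  0.08766532, -0.09162932, -0.69841836])} {'fx': 428.3735491557003, 'fy': 428.3735491557003, 'cx': 276.5850857809506, 'cy': 202.0833765675343, 'xyz': array([0.15307095, 0.49202979, 0.59118177]), 'orientation': array([-0.26515816, -0.12876446,  0.40512862,  0.86543727])} {'clock': 0.1, 'joint_positions': array([ 1.28311841,  0.38417786,  0.01634465,  1.3710262 , -0.00628478,
        1.38819551, -0.04650001]), 'joint_vel': array([-0.00100257, -0.00219724, -0.00237028, -0.00216633, -0.00011948,
       -0.00038393,  0.00040881]), 'joint_torque': array([ 4.38137184e-03, -6.29134727e+01,  8.48617796e-01, -3.72756100e+01,
        1.70711882e-02,  1.05091193e-02,  3.46645618e-05]), 'tcp_pos': array([ 0.13926615, -0.60887142,  0.25237412]), 'tool_rot': array([-8.71588618e-04,  9.93685322e-01,  1.12199417e-01, -1.13076525e-04]), 'ft_force': array([ 0.71539083,  0.80566008, -0.13928007]), 'moment': array([
[... 356 characters left out ...]
0.502 0.201 0.016]
  outl 0.83 1567 224.7 262.2 196 253 241 283 [146. 148. 140.]
  outl 0.72 1642 203.8 301.7 174 232 279 324 [143. 144. 135.]
  outl 0.57 1169 242.7 230.7 217 267 214 248 [149. 151. 141.]
top spool_mid 0.59 [ 0.545 -0.296  0.051]
top spool_mid 0.58 [ 0.463 -0.324  0.053]
  outl 0.83 329 396.6 215.8 386 407 206 226 [41. 93. 93.]
  outl 0.72 301 410.7 251.5 401 421 243 261 [89. 62. 38.]
top cover_a 0.91 [0.549 0.04  0.028]
top cover_a 0.65 [0.524 0.119 0.03 ]
top cover_a 0.6 [0.498 0.203 0.019]
  outl 0.98 1211 211.2 226.7 191 232 207 247 [152. 149. 145.]
  outl 0.65 1240 174.7 237.0 155 196 217 257 [139. 136. 134.]
  outl 0.58 1182 247.9 217.0 228 268 197 237 [152. 149. 145.]
```

View pics/b.png

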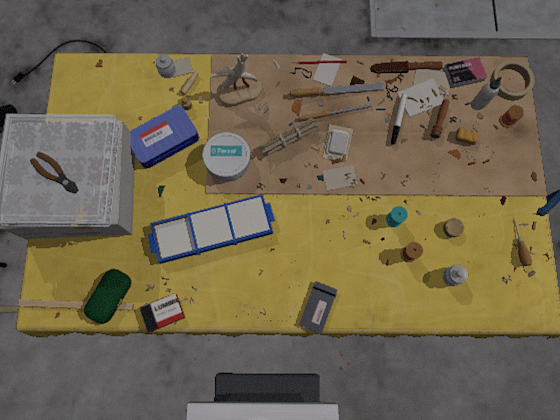

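View pics/a.png

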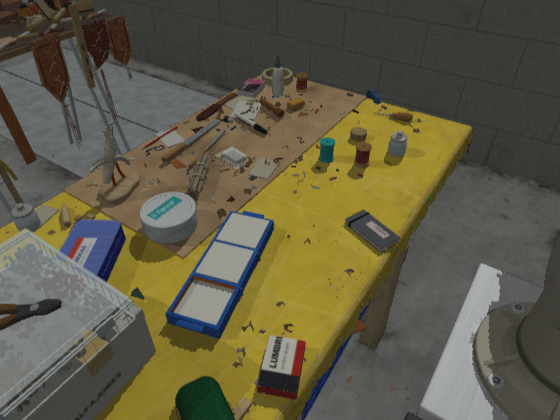

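The sunken cover is the leftmost one: top (174,237), scene (204,302), with orange walls showing. The red spool is at top (411,252), scene (362,155), and the turquoise look-alike is at top (397,216).

```bash
cat >> h.py <<'E'
def down(yaw): # tool down, closing line (tool y) at angle yaw+90deg of world x
    q=(R.from_euler("z",yaw)*R.from_quat([1,0,0,0])).as_quat(); return np.array([q[3],q[0],q[1],q[2]])
E
python3 - <<'E'
from h import *
P=[ray_plane("top",*c,z)[:2] for c,z in(((174.7,237),.015),((211.2,226.7),.028),((247.9,217),.028))]
S=[ray_plane("scene",*c,z)[:2] for c,z in(((203.8,301.7),.015),((224.7,262.2),.028),((242.7,230.7),.028))]
print(np.round(P,4),np.round(S,4),np.linalg.norm(np.diff(P,axis=0),axis=1))
d=P[2]-P[0]; print("angle of row",np.degrees(np.arctan2(d[1],d[0])))
print("spool",ray_plane("top",410.7,251.5,.045),ray_plane("scene",362.1,154.8,.028))
print("box corner",ray_plane("top",132,230,.1))
yaw=np.arctan2(d[1],d[0])+np.pi/2
for y in(yaw,yaw+np.pi/2,yaw-np.pi/2,yaw+np.pi):
  for h in(.2,.03): print(y,h,ctrl.inverse_kinematics([*P[0],h],down(y)))
for y in np.arange(-3,3.2,.5): q=ctrl.inverse_kinematics([.462,-.325,.04],down(y)); print(y,None if q is None else np.round(q,2))
E
```

```text
[[0.5006 0.2018]
 [0.5222 0.1188]
 [0.5454 0.0371]] [[0.503  0.2   ]
 [0.5217 0.1218]
 [0.5447 0.0403]] [0.08577467 0.08493256]
angle of row -74.79367430015355
spool [ 0.46655365 -0.32088545  0.045     ] [ 0.4694574  -0.32347482  0.028     ]
box corner [0.4965416 0.2732324 0.1      ]
0.2654004505929515 0.2 [ 0.32200963  0.37945002 -0.95716175  1.65378014  0.32191732  1.27703305
 -2.00167698]
0.2654004505929515 0.03 [ 0.17343371  0.55620694 -0.77668797  1.8242701   0.47045813  0.95512856
 -2.11309891]
1.836196777387848 0.2 [ 0.51856754  0.56478128 -1.31446733  1.64762093  0.55675483  1.36930787
 -0.60989684]
1.836196777387848 0.03 [ 0.20218594  0.57173266 -0.81692704  1.82313479  0.50013059  0.96600416
 -0.56413132]
-1.305395876201945 0.2 [ 0.50378143  0.53966942 -1.27834896  1.64803166  0.52786689  1.35523794
  2.55343614]
-1.305395876201945 0.03 [ 0.47519964  0.87569896 -1.29014887  1.8136257   0.91265965  1.20201986
  2.29802224]
3.4069931041827446 0.2 [ 0.39366708  0.42394968 -1.06874252  1.65137222  0.38394722  1.29669683
  1.09224977]
3.4069931041827446 0.03 [ 0.22963583  0.58808411 -0.85614384  1.8220721   0.5298093   0.97759044
  0.98500505]
-3.0 [ 1.02  0.53 -0.59  1.76  0.35  0.96  2.  ]
-2.5 [ 1.44  0.9  -1.29  1.74  0.92  1.25  2.12]
-2.0 [ 0.48  0.46  0.1   1.78 -0.05  0.91 -2.97]
-1.5 [ 0.54  0.45  0.02  1.78 -0.01  0.91 -2.51]
-1.0 [ 0.6   0.46 -0.05  1.78  0.03  0.91 -2.04]
-0.5 [ 0.66  0.46 -0.13  1.77  0.07  0.91 -1.57]
0.0 [ 0.72  0.46 -0.2   1.77  0.11  0.92 -1.1 ]
0.5 [ 0.77  0.47 -0.26  1.77  0.15  0.92 -0.63]
1.0 [ 0.82  0.48 -0.33  1.77  0.19  0.93 -0.16]
1.5 [ 0.87  0.49 -0.4   1.76  0.23  0.93  0.31]
2.0 [ 0.91  0.5  -0.45  1.76  0.26  0.94  0.78]
2.5 [ 0.93  0.5  -0.47  1.76  0.28  0.94  1.27]
3.0 [ 0.99  0.52 -0.55  1.76  0.32  0.96  1.74]
```

```bash
python3 - <<'E'
from h import *
C=[.5015,.201]
ctrl.move_gripper(0.0)
q=np.array(ctrl.get_state()["joint_positions"]); q[[0,2,4,6]]=[-.38,0,0,-.1]; ctrl.movej(q)
ctrl.move_pose([*C,.15],down(1.836))
im=save("wrist","w1.png")
s=ctrl.get_state(); print(s["clock"],s["tcp_pos"],s["joint_positions"].round(2),s["ft_force"])
c,M,t=cam("wrist")
for r in ctrl.search_frame("wrist","cover_a"): print(round(r["confidence"],2),(t+M@np.array(r["location"])).round(3))
E
```

```text
5.1667 [0.5028869  0.20087379 0.15117533] [-0.42  0.28 -0.02  1.74  0.01  1.12 -0.18] [0.95948586 0.86444602 1.14189453]
0.83 [0.544 0.051 0.029]
0.64 [0.499 0.204 0.017]
0.56 [0.503 0.143 0.03 ]
```

View pics/w1.png

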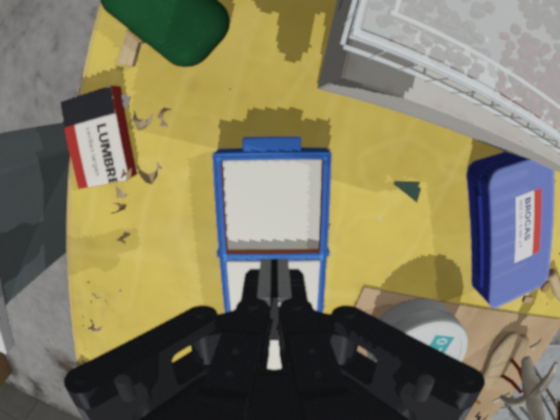

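The wrist view shows the sunken cell, with its shadowed inner walls, at about (275,203). That agrees with the network's (0.499, 0.204). Pressing now.

```bash
python3 - <<'E'
from h import *
C=[.5005,.202]
ctrl.move_linear([*C,.06],speed=.1)
print(ctrl.tcp_to_tips, ctrl.get_state()["ft_force"])
print(ctrl.move_linear([*C,.024],speed=.02,guard=12)); s=ctrl.get_state(); print(s["tcp_pos"],s["ft_force"])
ctrl.wait(.3); s=ctrl.get_state(); print(s["clock"],s["tcp_pos"],s["ft_force"])
E
```

```text
0.022 [ 0.60223131  0.44168828 -0.37565651]
True
[0.50048494 0.20200375 0.02908257] [-2.01730782 -1.24970016  7.8887062 ]
7.9667 [0.50049312 0.20202607 0.02910727] [-2.59340287 -1.05881384  8.12928974]
```

The tips stopped at z = 7.1 mm, so the cover is on the cell's bottom. Next is the spool.

```bash
python3 - <<'E'
from h import *
C=[.5005,.202]
ctrl.move_linear([*C,.17],speed=.2)
q=np.array(ctrl.get_state()["joint_positions"]); q[0]=.61; q[6]=-.65; ctrl.movej(q)
ctrl.move_gripper(.07)
ctrl.move_pose([.468,-.322,.15],down(.3))
im=save("wrist","w2.png")
s=ctrl.get_state(); print(s["clock"],s["tcp_pos"],s["joint_positions"].round(2))
c,M,t=cam("wrist"); print(c)
for r in ctrl.search_frame("wrist","spool_mid"): print(round(r["confidence"],2),(t+M@np.array(r["location"])).round(3))
for r in ctrl.outline_of("wrist","spool_mid"):
  m=r["region"]; ys,xs=np.nonzero(m); print(round(r["confidence"],2),m.sum(),xs.mean().round(1),ys.mean().round(1),im[m].mean(0).round())
  if m.sum():
    u=np.array([xs.mean()-c["cx"],ys.mean()-c["cy"]]); rr=np.hypot(*u); th=rr/c["fx"]
    d=M@np.array([u[0]/rr*np.sin(th),-u[1]/rr*np.sin(th),-np.cos(th)]); print("  ray z=.04:",(t+d*(.04-t[2])/d[2]).round(4))
E
```

```text
11.7583 [ 0.4679676  -0.32170777  0.14947094] [ 0.57  0.34 -0.03  1.67  0.01  1.14 -0.73]
{'fx': 325.19226210127806, 'fy': 325.19226210127806, 'cx': 273.85822045837085, 'cy': 210.5501099699506, 'xyz': array([ 0.54529746, -0.29732817,  0.26992125]), 'orientation': array([ 0.79470325, -0.12860328,  0.09499156, -0.58556345])}
0.95 [ 0.549 -0.297  0.052]
0.59 [ 0.475 -0.327  0.053]
0.97 2573 281.7 213.4 [130.  96.  60.]
  ray z=.04: [ 0.4718 -0.3262  0.04  ]
0.66 2456 278.5 99.4 [ 64. 142. 138.]
  ray z=.04: [ 0.5508 -0.2989  0.04  ]
```

View pics/w2.png

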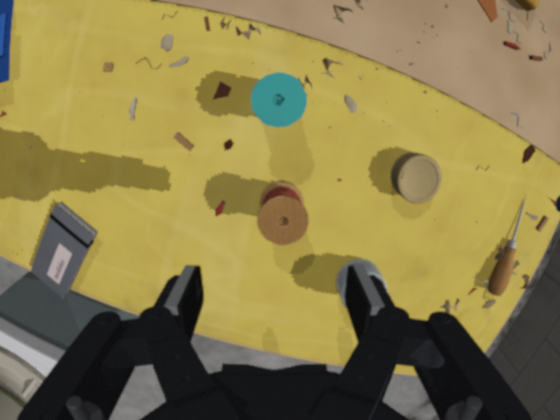

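The red-banded wooden spool's top face is centred at about (283,221) and the turquoise look-alike is at (279,99). The finger paths on both sides of the spool are clear.

```bash
python3 - <<'E'
from h import *
c,M,t=cam("wrist"); u=np.array([283-c["cx"],221-c["cy"]]); rr=np.hypot(*u); th=rr/c["fx"]
d=M@np.array([u[0]/rr*np.sin(th),-u[1]/rr*np.sin(th),-np.cos(th)]); p=t+d*(.05-t[2])/d[2]; print(p)
p=(p[:2]+[.469,-.323])/2 if np.hypot(*(p[:2]-[.469,-.323]))<.01 else p[:2]; print(p)
ctrl.move_linear([*p,.15],speed=.1)
print(ctrl.move_linear([*p,.041],speed=.08,guard=8))
ctrl.move_gripper(.0); s=ctrl.get_state(); print(s["tcp_pos"],s["grip_width"],s["grip_force"])
ctrl.move_linear([*p,.18],speed=.12); s=ctrl.get_state(); print(s["clock"],s["grip_width"],s["grip_force"])
save("wrist","w3.png")
E
```

```text
[ 0.46899827 -0.32863541  0.05      ]
[ 0.46899913 -0.3258177 ]
False
[ 0.46942123 -0.32607935  0.04158746] 0.03639147159923212 59.92439568042755
15.3333 0.03626634412835233 59.904053807258606
```

View pics/w3.png

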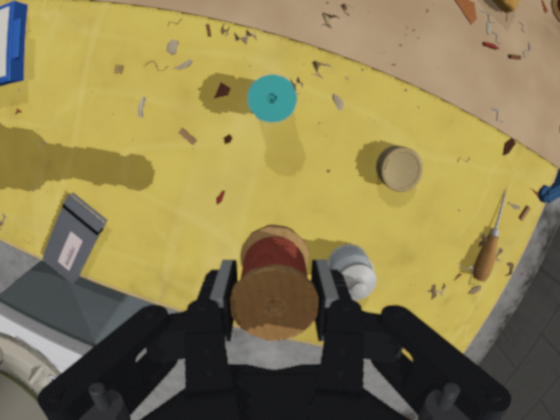

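The spool is held upright between the pads, at about (275,285). Carrying it to the cell.

```bash
python3 - <<'E'
from h import *
C=[.5005,.202]
q=np.array(ctrl.get_state()["joint_positions"]); q[0]=-.42; q[6]=-.18; ctrl.movej(q)
ctrl.move_pose([*C,.16],down(1.836))
ctrl.move_linear([*C,.065],speed=.12)
print(ctrl.move_linear([*C,.0465],speed=.02,guard=6)); s=ctrl.get_state(); print(s["clock"],s["tcp_pos"],s["ft_force"],s["grip_width"])
E
```

```text
True
19.3417 [0.50031852 0.20193449 0.04853579] [-1.60805918 -1.04209414  6.19777407] 0.03648010148046985
```

Contact came at TCP z = 48.5 mm, and 48.6 mm was expected. Releasing.

```bash
python3 - <<'E'
from h import *
C=[.5003,.2019]
ctrl.move_gripper(.048); s=ctrl.get_state(); print(s["grip_width"],s["grip_force"],s["ft_force"])
ctrl.move_linear([*C,.16],speed=.08)
q=np.array(ctrl.get_state()["joint_positions"]); q[0]=.2; ctrl.movej(q)
a=save("scene","s2.png"); b=save("top","t2.png")
cv2.imwrite("pics/c2.png",np.hstack([cv2.resize(x[:,:,::-1],(400,400)) for x in(a[200:350,130:280],b[170:290,130:250])]))
for n in("scene","top"):
  c,M,t=cam(n)
  ctrl.get_image(n)
  for r in ctrl.search_frame(n,"spool_mid"): print(n,round(r["confidence"],2),(t+M@np.array(r["location"])).round(3))
print(ctrl.get_state()["clock"])
E
```

```text
0.04815864726506586 0.0 [-0.27403033 -0.4135665  -0.29451883]
scene 0.77 [ 0.545 -0.286  0.036]
scene 0.64 [0.493 0.209 0.043]
top 0.87 [ 0.546 -0.295  0.052]
top 0.54 [0.493 0.197 0.058]
22.7083
```

View pics/c2.png

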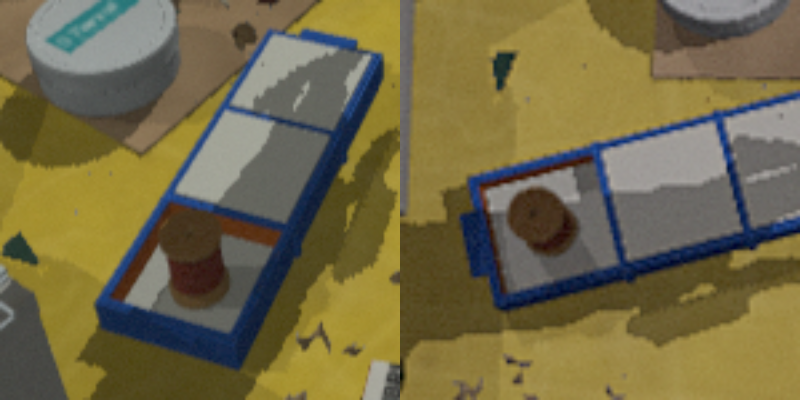

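The spool stands upright in the middle of the sunken cell: crop (195,260) in scene and (540,220) in top. It is within about 9 mm of the centre, and the arm is clear.

```bash
python3 -c "
from bench import ctrl
print(ctrl.finish_job())"
```

```text
the job is handed in; nothing more can be done
None
```

I pressed the sunken cover to the cell's bottom, then stood the red spool upright near the middle of that cell (within about 9 mm), left the full cells' covers unpressed, and handed the job in at about 23 s; no verdict was returned.

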